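# Tip the bike light out of the tall box into the dish

### The arm

A 6-joint arm with a two-finger parallel gripper is mounted at the origin on the work surface. World frame = base frame: x ahead of the robot, y to its left, z up, the work surface at z = 0. Lengths are in m, angles in rad, forces in N, time in s.
With the tool pointing down it reaches from about 0.2 to 0.875 m from the base axis. Payload 3.4 kg.
Tool frame: the origin (TCP) lies midway between the tips of the shut fingers; the grasp point (between the pads) lies 19 mm behind it; z points along the fingers, y is the line along which they close (so a half turn about z gives the same grasp; the last joint's range is limited). The gripper opens to 94 mm and grips with 3 to 60 N. Pads are 16 mm wide; open, the fingers measure 119 mm over their backs; the gripper's body (75 mm by 177 mm) begins 78 mm behind the grasp point.
Start: joints at [-1.35, 0.276, 1.505, -0, 1.361, -0.121], TCP at [0.193, -0.542, 0.205] pointing down, gripper open.
Joint ranges: [-2.89, 2.89], [-0.75, 2.08], [0.22, 2.7], [-1.18, 4.32], [0.11, 2.71], [-2.7, 2.7]. Speed limits (rad/s): [2.57, 2.57, 3.14, 3.14, 3.14, 3.14].

### API

Orientations are given as [roll, pitch, yaw] about the fixed x, y, z axes, in that order (R = Rz(yaw) Ry(pitch) Rx(roll)).
In Python, from workcell import readout, vision, bot gives the robot as it stands.
- The arm moves only by the shell command python3 -m jog 'ROWS' [OPENING] [FORCE]. ROWS is JSON, a list of rows, each an object of numbers: "dx", "dy", "dz": the shift along the tool's x, y, z in units of 0.15 m (1.0 is 0.15 m); "rx", "ry", "rz": the turn, a rotation vector about the tool's x, y, z in units of 0.5 rad (1.0 is 0.5 rad). In form: [{"dx": .., "dy": .., "dz": .., "rx": .., "ry": .., "rz": ..}, ...]. A call has 1 to 12 rows; each row shifts and turns the commanded pose from where the row before left it, along the tool's axes as they then stand; what a row does not reach is not made up. A row lasts 1/8 s, in which the tool goes at most 62.5 mm and 10.7 degrees, less where a joint would pass 70% of its speed; a pose out of reach is approached as far as the arm can. A call with a number of a shift or a turn outside -1 to 1 is refused whole. A call with a gripper value outside its range is refused whole. OPENING is the opening, from -1 (shut) to 1 (fully open), so that 0 is half open, set as the call begins (- or left out, the last holds). The fingers move at their own pace and stop on an object; FORCE is the grip in N (left out, the last holds). Time passes only in rows, so rows that do not move let the fingers close. It gives the time, the measured TCP pose, the force, the opening and the grip force at its end, in the units of the state.
- readout.read_state(): the state, without advancing time (a new reading comes with each control period).
- vision.capture(name): name is "side" or "top"; returns a dict with "pixels" (480x640x3 uint8, red, green, blue), "intrinsics" (3x3 intrinsics, pixels), "rvec" (rotation vector, rad) and "tvec" (3), from world to camera coordinates, as OpenCV has them. Camera axes: x right, y down, z forward; pixel columns grow to the right and rows downward; lengths in m; the calibration is good to about 2 mm. A picture is of the moment at which its call begins. There is no depth.
- bot.hand_in(): hands the job in; it is judged then, once.
The state is a dict: "t": time; "qpos": joint angles; "qvel": joint speeds; "effort": joint torques, N m; "ee_pos": TCP position; "tool_rot": TCP orientation; "force": force on the tool from outside, world axes, zero at the start; "torque": the same for the moment, N m; "gripper_width": finger opening in m; "gripper_force": force on a finger pad.
Only numpy, scipy, OpenCV 4.12 (cv2) and the standard library are available. Lean on these libraries where they do the work, as an engineer would, in place of code of your own. Each camera call takes 0.05 s, during which the arm holds its last target. There are 200 camera calls.

### The job

The bike light has dropped to the bottom of the tall black box that leans in its slanted rack, too deep to grip. First lift the glass votive jar out of the grey dish and stand it upright on a free spot of the wooden tray; then take the tall box out of the rack, tip it low over the dish so that the light slides out gently into the empty dish without the gripper touching the light, and lean the box fully home in the rack again as it was. Do not push the dish away or disturb the other things, and do not let the jar topple.

Things in the scene. Friction and masses are not known exactly. Their poses are not given: they have to be found in the camera images.
- jar_mid (a point): the small clear glass votive jar, open-topped, round, 54 mm across at the rim and 50 mm at the foot, 62 mm tall, about 130 g. It starts upright in the middle of the dish. Point: its centre, 31 mm above its underside; z axis: up through its mouth.
- dish: round grey ceramic dish, loose, 172 mm across the rim, 30 mm high, flat inner floor 6 mm above its underside and about 130 mm across, walls 5 mm thick. Origin: centre of its underside.
- tray: shallow brown wooden tray, fixed to the bench, 260 mm (its x) by 220 mm (its y), rim 16 mm high and 7 mm thick, floor 7 mm above the bench. Three bystanders lie on it and one quarter (towards its -x, -y corner) is roughly free. Origin: centre of its underside.
- holder_mid (a point): tall narrow black plastic box: square tube 52 x 52 mm, 170 long, walls 3, foot closed, mouth open, 170 g, loose. Point: centre of the tube, 85 mm from either end. z axis: along the tube to the mouth; x: across two plain flanks (grip these, 60 to 110 mm from the foot); +y: out of the face with a 16 mm slot. Starts in the rack, mouth leaning 50 degrees from vertical to the rack's -y, slot up.
- rack: fixed wooden rack, base 100 (x) by 175 mm (y), at most 105 mm high. A sloping board carries the tall box's lower face, a stop plate square to it the foot; two cheeks flank the lowest 40 mm of the box, 6 mm clear each side, up to 14 mm past its centre line. The box lifts out square to the board. Origin: centre of the underside; z up; the box leans to its -y.
- rack_seat (a point): where the centre of the tall box (holder_mid) is when home in the rack: 10 mm to -y of the rack's origin, 100 mm above the bench. Axes as the rack's (z up). The seated box has its x along the rack's x and its z 50 degrees from vertical towards the rack's -y, slot side up.
- light_mid (a point): the red plastic bike light: smooth cylinder 34 mm in diameter, 46 mm long, about 70 g, lying lengthwise at the closed foot of the tall box. Slippery: inside the box it begins to slide once the mouth points 14 to 21 degrees below level. Point: its centre, 23 mm from either end; z axis: its length.
- keybox: bystander on the tray: closed black plastic key box, 80 (its x) by 52 mm, 34 mm high. Origin: centre of its underside.
- carabiner: bystander on the tray: stainless carabiner lying flat, 77 (its x) by 47 mm, 9 mm thick. Origin: its middle, on the tray floor.
- tin: bystander on the tray: round flat tin, 70 mm across, 27 mm high. Origin: centre of its underside.
- bottle: bystander: upright stainless drinking bottle with a black cap, 66 mm across, 185 mm high, beside the dish (on the near or the far side). Origin: centre of its underside.
- brush: bystander: boot brush lying on the bench beside the dish (opposite the bottle), 50 (its x) by 150 mm (its y), 42 mm high. Origin: centre of its underside.
- torch: bystander: small torch lying beside the rack, 34 (its x) by 115 mm (its y), 28 mm high. Origin: on its underside, near the middle.
Things that resemble listed ones, but are neither listed nor needed, are in the scene too. Several things have the shape of the dish; the one meant has the colours described above.

How it is judged:
On the way, in this order (a step that is already met when the one before it is completed fails the run):
1. the jar stands upright on the tray, let go (x of jar_mid in the frame of tray between -0.118 and 0.118 m and y of jar_mid in the frame of tray between -0.098 and 0.098 m and z of jar_mid in the frame of tray between 0.03 and 0.046 m and angle between jar_mid's own z axis and vertical below 0.12 rad and contact force between the fingers and jar below 0.1 N), for 0.2 s.
2. the tall box is lifted out of the rack with the light still inside (distance between holder_mid and rack_seat above 0.06 m and z of light_mid in the frame of holder_mid below 0.02 m), for 0.1 s.
3. the light has slid out of the box's mouth and lies in the dish (horizontal distance between light_mid and dish below 0.068 m and z of light_mid in the frame of dish below 0.042 m and distance between light_mid and holder_mid above 0.09 m), for 0.2 s.
At the end, for the whole second after the job is handed in: The light lies at rest in the dish (centre within 68 mm of its middle, under 42 mm high); the jar stands upright (0.12 rad), let go, on the tray floor; the tall box is home in the rack, mouth up, its centre within 15 mm of the seat, lean within 0.1 rad, turned under 0.22 rad (all of step 1 and horizontal distance between light_mid and dish below 0.068 m and z of light_mid in the frame of dish below 0.042 m and linear speed of each of light, jar, holder below 0.03 m/s and distance between holder_mid and rack_seat below 0.015 m and angle between holder_mid's own z axis and vertical between 0.76 and 0.98 rad and angle between the x axis of holder_mid and the x axis of rack, either way round below 0.22 rad); the robot touches nothing.
It fails at once if the gripper's fingers touch the light (contact force between the fingers and light above 0.3 N).
It fails at once if the light drops or shoots out at more than 1.8 m/s (linear speed of light above 1.8 m/s).
It fails at once if the jar topples (angle between jar_mid's own z axis and vertical above 0.7 rad).
It fails at once if the dish is pushed more than 25 mm (distance of dish from where it was at the start of the episode above 0.025 m).
It fails at once if the key box, carabiner, tin, bottle, brush or torch is moved more than 20 mm (distance of any of keybox, carabiner, tin, bottle, brush, torch from where it was at the start of the episode above 0.02 m).
It also fails if it takes over 72 s, if anything falls off the work surface, if the arm or the gripper's body presses on something with over 40 N, if the wrist force passes 120 N, or if a joint passes its speed limit or range.

## Working session

There is one attempt and no reset: what is moved stays moved. The work goes in short steps, Python scripts to look and compute and a shell command to move; the robot and the scene stay as the last step left them, time stands still between calls to the robot, and variables do not carry over. Pictures are saved under pics/ and viewed, at most 10 in all, crops included, and the job is handed in when it is done.

```bash
mkdir -p pics
cat > h.py <<'E'
import numpy as np, cv2
from workcell import readout, vision
def cap(n,save=None):
    c=vision.capture(n); 
    if save: cv2.imwrite(f'pics/{save}.png',cv2.cvtColor(c['pixels'],cv2.COLOR_RGB2BGR))
    c['R']=cv2.Rodrigues(np.array(c['rvec'],float))[0]; c['t']=np.array(c['tvec'],float); c['K']=np.array(c['intrinsics'],float)
    return c
def ray(c,u,v):
    d=c['R'].T@np.linalg.solve(c['K'],[u,v,1.]); o=-c['R'].T@c['t']; return o,d/np.linalg.norm(d)
def onz(c,u,v,z):
    o,d=ray(c,u,v); return o+d*(z-o[2])/d[2]
def tri(c1,p1,c2,p2):
    o1,d1=ray(c1,*p1);o2,d2=ray(c2,*p2)
    A=np.stack([d1,-d2],1);s=np.linalg.lstsq(A,o2-o1,rcond=None)[0]
    a=o1+s[0]*d1;b=o2+s[1]*d2; return (a+b)/2,np.linalg.norm(a-b)
def proj(c,P):
    return cv2.projectPoints(np.array(P,float).reshape(-1,3),c['R'],c['t'],c['K'],None)[0][:,0]
E
python3 - <<'E'
from h import *
for n in('side','top'):
    c=cap(n,n); print(n,-c['R'].T@c['t'],c['R'][2],c['K'][0])
print(readout.read_state())
E
ls
```

```text
side [0.45589208 0.67874757 1.00401354] [ 0.04760273 -0.62829969 -0.77651367] [514.5177163    0.         323.28193166]
top [ 0.44186552 -0.05052139  1.38250377] [ 0.05296402 -0.01541891 -0.99847738] [465.75797995   0.         326.9922726 ]
{'t': 0.1, 'qpos': array([-1.35002064e+00,  2.76522533e-01,  1.50596460e+00, -6.64516436e-06,
        1.36071138e+00, -1.21013586e-01]), 'qvel': array([-0.00182605, -0.00058598, -0.00326394,  0.00082011, -0.00069067,
       -0.0010263 ]), 'effort': array([ 2.77069747e-03, -4.05454409e+01, -2.37779564e+01,  7.04810349e-02,
        2.99019157e-02, -5.10561551e-05]), 'ee_pos': array([ 0.19260058, -0.54125832,  0.20471322]), 'tool_rot': array([-3.13999776e+00, -1.87406448e-04,  3.41790510e-01]), 'force': array([-0.42892997,  0.50485534,  0.58698075]), 'torque': array([-0.02688157,  0.05333867,  0.00152907]), 'gripper_force': 0.0, 'gripper_width': 0.09419157128180641}
h.py
pics
```

View pics/side.png

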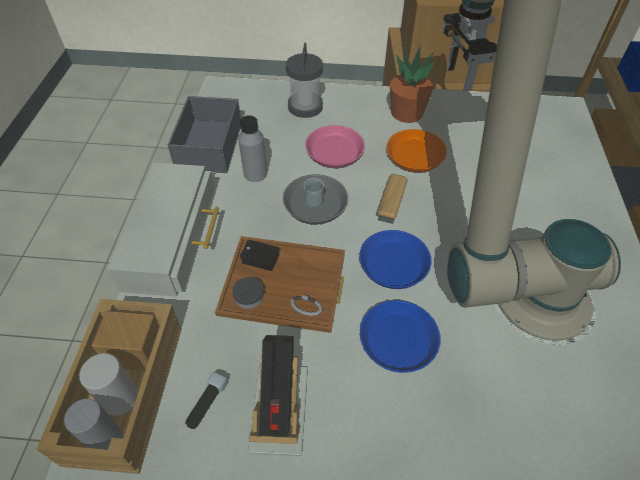

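View pics/top.png

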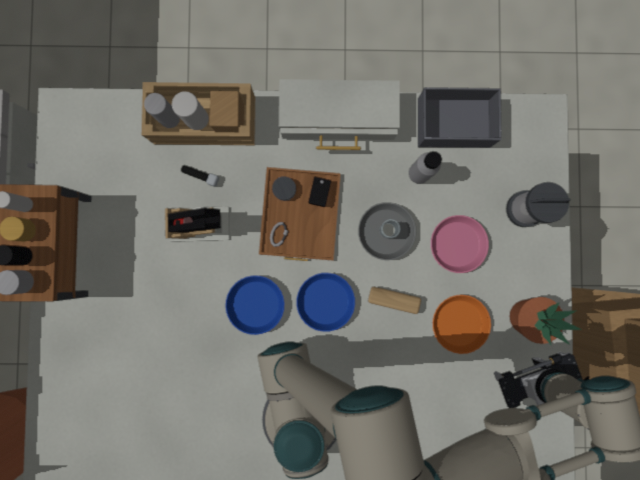

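Pictures: top view has up = +x and left = +y. The grey dish is at top (388,231) / side (315,199), with the jar in it at (391,229). The tray is at (300,214), with its free quarter at about (318,240). The rack and black box are at (193,221), with the red light at its left (+y) foot end.

Look-alikes for the dish: pink (460,244), orange (462,324), blue (255,305) and (326,302). For the jar: the canister at (535,205) and white/grey cups at (185,105). For the box: the grey bin at (460,115) and the black key box at (320,191). I choose the grey dish with its clear jar and the black tube in the slanted rack.

Run:
```python
from h import *
s=cv2.imread('pics/side.png');t=cv2.imread('pics/top.png')
f=lambda im,a,b,c,d:cv2.resize(im[b:d,a:c],(400,300),interpolation=cv2.INTER_CUBIC)
o=np.vstack([np.hstack([f(t,150,160,270,250),f(t,340,170,460,260)]),np.hstack([f(s,220,325,360,430+0),f(s,260,130,400,235)])])
cv2.imwrite('pics/crop1.png',o)
```

```text
(no output)
```

View pics/crop1.png

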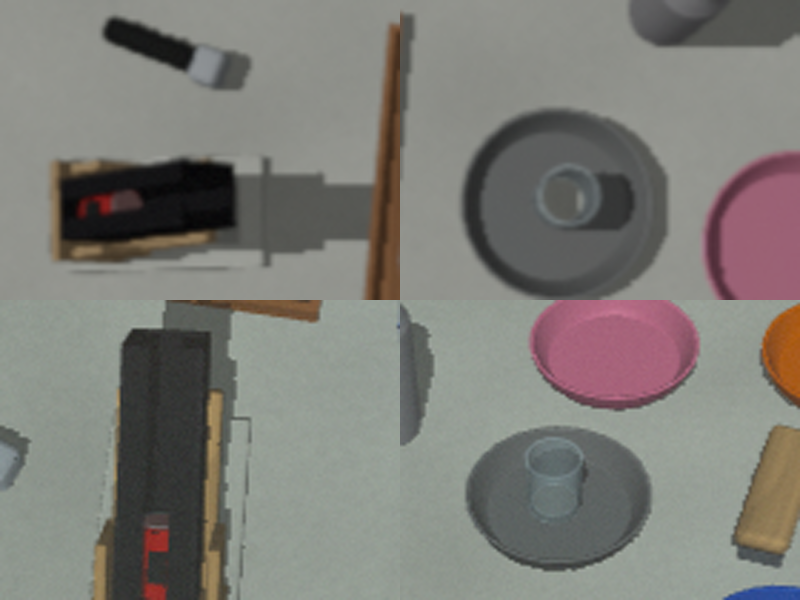

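The crop confirms the choice: the clear jar stands in the middle of the grey dish (rim centre top ≈(390.4,228.5), side ≈(313.9,185.3)). The black tube has a slot, and the red light shows through it. The box corners need a contrast-boosted zoom.

Run:
```python
from h import *
s=cv2.imread('pics/side.png');t=cv2.imread('pics/top.png')
g=lambda im:np.clip(255*(im/255.)**0.45,0,255).astype(np.uint8)
a=cv2.resize(g(t)[200:245,155:235],(800,450),interpolation=cv2.INTER_CUBIC)[:, :640]
a=cv2.resize(g(t)[196:246,160:226],(396,300),interpolation=cv2.INTER_CUBIC)
b=cv2.resize(g(s)[325:455,240:315],(346,600),interpolation=cv2.INTER_CUBIC)
o=np.zeros((600,750,3),np.uint8);o[:300,:396]=a;o[:,400:746]=b
b2=cv2.resize(g(t)[145:265,255:345],(225,300),interpolation=cv2.INTER_CUBIC);o[300:,:225]=b2
cv2.imwrite('pics/crop2.png',o)
c=cap('top');d=cap('side')
J,e=tri(c,(390.4,228.5),d,(313.9,185.3));print('jar rim',J,e)
D,e=tri(c,(387.4,230.9),d,(260+159*.35,130+197*.35));print('dish rim',D,e)
for p in[(268,170),(340,171),(335,259),(262,254)]:print('tray',onz(c,*p,.016))
```

```text
jar rim [ 0.55277619 -0.25105575  0.06446679] 0.0015122678120758487
dish rim [ 0.54904239 -0.24960631  0.0156513 ] 0.0029232528871306206
tray [0.72858932 0.10406994 0.016     ]
tray [ 0.72752821 -0.10895703  0.016     ]
tray [ 0.46673619 -0.09539343  0.016     ]
tray [0.4800808  0.11851775 0.016     ]
```

View pics/crop2.png

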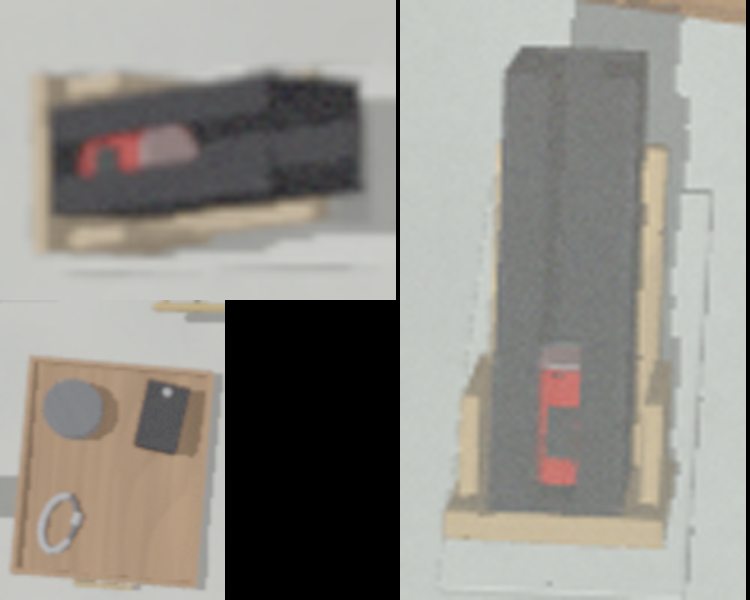

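Run:
```python
from h import *
c=cap('top');d=cap('side')
T=lambda u,v:(160+u/6,196+v/6)
S=lambda u,v:(240+(u-400)/4.613,325+v/4.615)
P={}
for n,a,b in[('muL+x',(268,82),(505,75)),('mu-x',(271,204),(644,75)),('ml+x',(360,83),(520,47)),('ml-x',(360,188),(647,50)),('fu+x',(52,110),(490,510)),('fu-x',(52,213),(630,514))]:
    X,e=tri(c,T(*a),d,S(*b));P[n]=X;print(n,X.round(4),round(e,4))
print('stop plate L top edges?', [onz(c,*T(*p),.08).round(3) for p in[(35,72),(37,250)]])
print('dish',onz(c,387.4,230.9,.03),'jar',onz(c,390.4,228.5,.068),'spot',onz(c,314,234,.007), onz(c,*(255+60*.4,145+223*.4),.01))
# dish grey contour
h=cv2.imread('pics/top.png')
# rack outline base lines
for p in[(150+70*.3,160+270*.3),(150+265*.3,160+265*.3),(150+265*.3,160+158*.3)]:print('base',onz(c,*p,.0))
for p in[(690,580),(683,192),(712,190),(440,588)]:print('base side',onz(d,*S(*p),0.))
for p in[(185,168),(213,184)]: print('torch',onz(c,*p,.014))
for p in[(447,513),(663,518)]: print('side stop', onz(d,*S(*p),.06))
```

```text
muL+x [0.593  0.251  0.1673] 0.0045
mu-x [0.5391 0.2478 0.1704] 0.0037
ml+x [0.5962 0.2189 0.1303] 0.0021
ml-x [0.5463 0.2172 0.1334] 0.0027
fu+x [0.5902 0.3806 0.0545] 0.0004
fu-x [0.538  0.3783 0.0577] 0.0063
stop plate L top edges? [array([0.605, 0.381, 0.08 ]), array([0.522, 0.378, 0.08 ])]
dish [ 0.54936793 -0.24750845  0.03      ] jar [ 0.55323552 -0.25051173  0.068     ] spot [ 0.54047615 -0.03316034  0.007     ] [0.53896001 0.06999089 0.01      ]
base [0.51731619 0.38959692 0.        ]
base [0.52291446 0.21719335 0.        ]
base [0.61857061 0.21879863 0.        ]
base side [0.51199177 0.38409881 0.        ]
base side [0.53367283 0.21621363 0.        ]
base side [0.52070512 0.21409483 0.        ]
base side [0.61285531 0.39603427 0.        ]
torch [0.7327545  0.34904858 0.014     ]
torch [0.68582595 0.26577213 0.014     ]
side stop [0.60569336 0.38492103 0.06      ]
side stop [0.52165785 0.37949568 0.06      ]
```

```bash
cat >> h.py <<'E'
from scipy.spatial.transform import Rotation as Ro
def delta(p0,r0,p1,R1):
    R0=Ro.from_euler('xyz',r0); d=R0.inv().apply(np.array(p1)-p0)/.15; w=(R0.inv()*R1).as_rotvec()/.5
    return d.round(3),w.round(3)
def go(p1,R1):
    s=readout.read_state(); print('t',round(s['t'],2),'p',s['ee_pos'].round(4),'rpy',s['tool_rot'].round(3)); d,w=delta(s['ee_pos'],s['tool_rot'],p1,R1); print('shift',d,'turn',w)
    print('shift after turn',(R1.inv().apply(np.array(p1)-s['ee_pos'])/.15).round(3))
def tool(yaw,tilt=0):  # tilt>0: tool z leans to -y (yaw 90)
    return Ro.from_euler('x',-tilt)*Ro.from_euler('xyz',[np.pi,0,yaw])
E
python3 - <<'E'
from h import *
c=cap('top');d=cap('side')
print('bottle base top',onz(c,418,178,0),'side',onz(d,254,177,0),'cap',tri(c,(432,160),d,(249,125)))
print('brush',onz(c,395,300,.04),'plant',onz(c,545,325,.15), 'canister',onz(c,520,208,0))
go([.25,-.35,.26],tool(0)); go([.553,-.2505,.26],tool(0))
print((tool(np.pi/2,np.radians(40)).as_matrix()).round(2))
E
```

```text
bottle base top [ 0.71175913 -0.34418289  0.        ] side [ 0.72716759 -0.33168918  0.        ] cap (array([ 0.72633254, -0.34552755,  0.16954444]), np.float64(0.001256000623586687))
brush [ 0.34953103 -0.2677228   0.04      ] plant [ 0.29315515 -0.64750837  0.15      ] canister [ 0.62353065 -0.6511847   0.        ]
t 0.4 p [ 0.1927 -0.5417  0.2053] rpy [-3.141 -0.     0.342]
shift [ 0.788 -1.076 -0.364] turn [-0.     0.     0.684]
shift after turn [ 0.382 -1.278 -0.364]
t 0.4 p [ 0.1927 -0.5417  0.2053] rpy [-3.141 -0.     0.342]
shift [ 2.914 -1.024 -0.364] turn [-0.     0.     0.684]
shift after turn [ 2.402 -1.941 -0.364]
[[ 0.    1.    0.  ]
 [ 0.77 -0.   -0.64]
 [-0.64  0.   -0.77]]
```

```bash
python3 -m jog '[{"dx":0.2,"dy":-0.27,"dz":-0.09},{"dx":0.2,"dy":-0.27,"dz":-0.09},{"dx":0.2,"dy":-0.27,"dz":-0.09},{"dx":0.2,"dy":-0.27,"dz":-0.09},{"rz":0.23},{"rz":0.23},{"rz":0.23},{},{}]' 0.5 10; python3 -c "
from h import *
go([.553,-.2505,.15],tool(0))"
```

```text
t 0.4 p [ 0.1927 -0.5417  0.2053] rpy [-3.141 -0.     0.342]
shift [ 2.914 -1.024  0.369] turn [-0.     0.     0.684]
shift after turn [ 2.402 -1.941  0.369]schema error: expected keys dx, dy, dz, rx, ry, rz
```

```bash
python3 -m jog '[{"dx":0.2,"dy":-0.27,"dz":-0.09,"rx":0,"ry":0,"rz":0},{"dx":0.2,"dy":-0.27,"dz":-0.09,"rx":0,"ry":0,"rz":0},{"dx":0.2,"dy":-0.27,"dz":-0.09,"rx":0,"ry":0,"rz":0},{"dx":0.2,"dy":-0.27,"dz":-0.09,"rx":0,"ry":0,"rz":0},{"dx":0,"dy":0,"dz":0,"rx":0,"ry":0,"rz":0.23},{"dx":0,"dy":0,"dz":0,"rx":0,"ry":0,"rz":0.23},{"dx":0,"dy":0,"dz":0,"rx":0,"ry":0,"rz":0.23},{"dx":0,"dy":0,"dz":0,"rx":0,"ry":0,"rz":0}]' 0.5 10; python3 -c "
from h import *
go([.553,-.2505,.15],tool(0))"
```

```text
t: 1.4
ee_pos: [0.2515, -0.3488, 0.2596]
tool_rot: [3.141, -0.0, -0.002]
force: [0.5, -0.8, -0.7]
gripper_width: 0.0704
gripper_force: 0.0
t 1.4 p [ 0.2515 -0.3488  0.2596] rpy [ 3.141e+00 -0.000e+00 -2.000e-03]
shift [ 2.009 -0.659  0.731] turn [ 0.001 -0.    -0.003]
shift after turn [ 2.01  -0.655  0.731]
```

```bash
python3 -m jog '[{"dx":0.25,"dy":-0.082,"dz":0.09,"rx":0,"ry":0,"rz":0},{"dx":0.25,"dy":-0.082,"dz":0.09,"rx":0,"ry":0,"rz":0},{"dx":0.25,"dy":-0.082,"dz":0.09,"rx":0,"ry":0,"rz":0},{"dx":0.25,"dy":-0.082,"dz":0.09,"rx":0,"ry":0,"rz":0},{"dx":0.25,"dy":-0.082,"dz":0.09,"rx":0,"ry":0,"rz":0},{"dx":0.25,"dy":-0.082,"dz":0.09,"rx":0,"ry":0,"rz":0},{"dx":0.25,"dy":-0.082,"dz":0.09,"rx":0,"ry":0,"rz":0},{"dx":0.25,"dy":-0.082,"dz":0.09,"rx":0,"ry":0,"rz":0},{"dx":0,"dy":0,"dz":0,"rx":0,"ry":0,"rz":0}]'; python3 -c "
from h import *
go([.553,-.2505,.03],tool(0)); c=cap('side','s2')
cv2.imwrite('pics/s2c.png',cv2.resize(cv2.imread('pics/s2.png')[90:240,220:420],(800,600)))"
```

```text
t: 2.52
ee_pos: [0.5533, -0.2503, 0.1497]
tool_rot: [-3.14, 0.002, 0.001]
force: [-0.5, -0.6, -0.3]
gripper_width: 0.0706
gripper_force: 0.0
t 2.52 p [ 0.5533 -0.2503  0.1497] rpy [-3.14e+00  2.00e-03  1.00e-03]
shift [-0.001  0.002  0.798] turn [-0.003  0.003  0.002]
shift after turn [-0.002  0.001  0.798]
```

View pics/s2c.png

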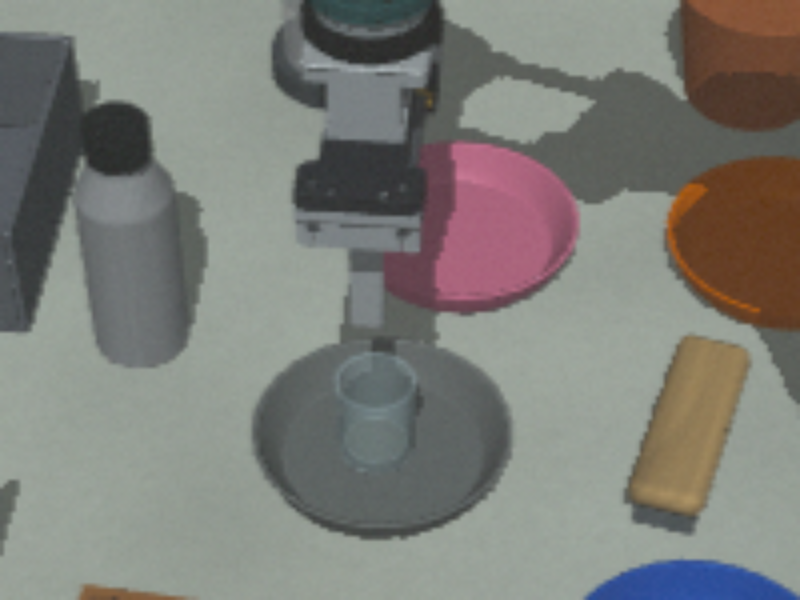

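The side view shows the near finger at crop (367,300), directly above and in front of the jar rim (377,378). It is aligned and clear of the bottle, so I go down and grip.

```bash
python3 -m jog '[{"dx":0,"dy":0,"dz":0.2,"rx":0,"ry":0,"rz":0},{"dx":0,"dy":0,"dz":0.2,"rx":0,"ry":0,"rz":0},{"dx":0,"dy":0,"dz":0.2,"rx":0,"ry":0,"rz":0},{"dx":0,"dy":0,"dz":0.1,"rx":0,"ry":0,"rz":0},{"dx":0,"dy":0,"dz":0.1,"rx":0,"ry":0,"rz":0},{"dx":0,"dy":0,"dz":0,"rx":0,"ry":0,"rz":0}]' && python3 -m jog '[{"dx":0,"dy":0,"dz":0,"rx":0,"ry":0,"rz":0},{"dx":0,"dy":0,"dz":0,"rx":0,"ry":0,"rz":0},{"dx":0,"dy":0,"dz":0,"rx":0,"ry":0,"rz":0},{"dx":0,"dy":0,"dz":0,"rx":0,"ry":0,"rz":0},{"dx":0,"dy":0,"dz":0,"rx":0,"ry":0,"rz":0},{"dx":0,"dy":0,"dz":0,"rx":0,"ry":0,"rz":0}]' -0.8 12
```

```text
t: 3.32
ee_pos: [0.5512, -0.2515, 0.031]
tool_rot: [-3.141, 0.001, -0.003]
force: [0.3, 0.1, -0.4]
gripper_width: 0.0707
gripper_force: 0.0
t: 4.08
ee_pos: [0.5524, -0.2513, 0.0323]
tool_rot: [3.142, -0.001, -0.003]
force: [0.2, 2.0, 6.5]
gripper_width: 0.054
gripper_force: 12.0
```

```bash
python3 -m jog '[{"dx":0,"dy":0,"dz":-0.05,"rx":0,"ry":0,"rz":0},{"dx":0,"dy":0,"dz":-0.15,"rx":0,"ry":0,"rz":0},{"dx":0,"dy":0,"dz":-0.2,"rx":0,"ry":0,"rz":0},{"dx":0,"dy":0,"dz":-0.2,"rx":0,"ry":0,"rz":0},{"dx":0,"dy":0,"dz":-0.1,"rx":0,"ry":0,"rz":0},{"dx":0,"dy":0,"dz":0,"rx":0,"ry":0,"rz":0}]'; python3 -c "
from h import *
c=cap('side','s3')
go([.54,-.035,.13],tool(0))
cv2.imwrite('pics/s3c.png',cv2.resize(cv2.imread('pics/s3.png')[90:240,220:420],(800,600)))"
```

```text
t: 4.82
ee_pos: [0.5522, -0.252, 0.1372]
tool_rot: [3.14, -0.001, -0.003]
force: [0.1, -0.3, -1.4]
gripper_width: 0.0543
gripper_force: 12.0
t 4.88 p [ 0.5515 -0.2515  0.136 ] rpy [ 3.142e+00  1.000e-03 -3.000e-03]
shift [-0.081 -1.443  0.04 ] turn [ 0.     0.001 -0.007]
shift after turn [-0.076 -1.443  0.04 ]
```

View pics/s3c.png

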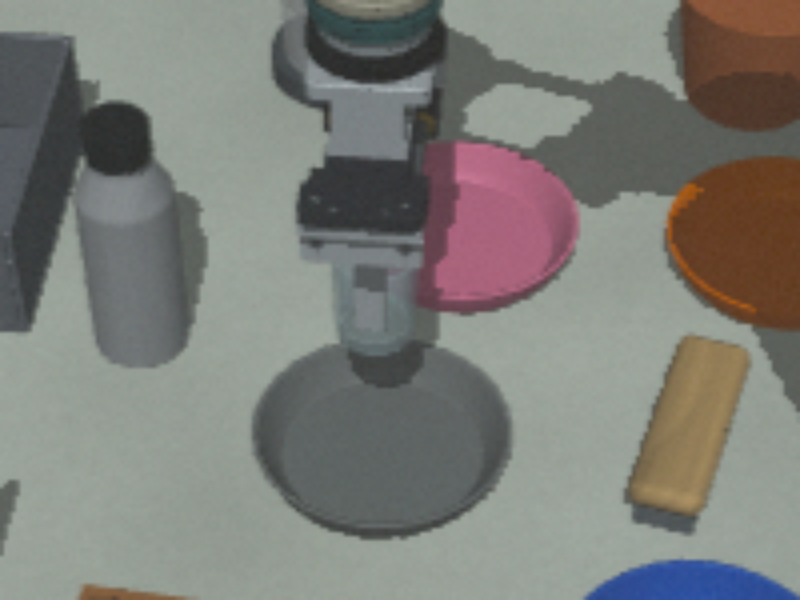

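The jar is held upright at crop (375,300) and the empty dish did not move. Carrying it to the tray.

```bash
python3 -m jog '[{"dx":-0.01,"dy":-0.1,"dz":0,"rx":0,"ry":0,"rz":0},{"dx":-0.01,"dy":-0.21,"dz":0,"rx":0,"ry":0,"rz":0},{"dx":-0.015,"dy":-0.27,"dz":0,"rx":0,"ry":0,"rz":0},{"dx":-0.015,"dy":-0.27,"dz":0,"rx":0,"ry":0,"rz":0},{"dx":-0.015,"dy":-0.27,"dz":0,"rx":0,"ry":0,"rz":0},{"dx":-0.01,"dy":-0.2,"dz":0,"rx":0,"ry":0,"rz":0},{"dx":0,"dy":-0.09,"dz":0,"rx":0,"ry":0,"rz":0},{"dx":0,"dy":0,"dz":0.2,"rx":0,"ry":0,"rz":0},{"dx":0,"dy":0,"dz":0.2,"rx":0,"ry":0,"rz":0},{"dx":0,"dy":0,"dz":0.15,"rx":0,"ry":0,"rz":0},{"dx":0,"dy":0,"dz":0.05,"rx":0,"ry":0,"rz":0},{"dx":0,"dy":0,"dz":0,"rx":0,"ry":0,"rz":0}]'; python3 -c "
from h import *
go([.54,-.04,.033],tool(0))
c=cap('side')
print(onz(c,315.5,199.3,.03))"
```

```text
t: 6.38
ee_pos: [0.541, -0.0401, 0.0461]
tool_rot: [-3.142, 0.001, -0.003]
force: [0.4, 0.5, -1.1]
gripper_width: 0.0541
gripper_force: 12.0
t 6.38 p [ 0.541  -0.0401  0.0461] rpy [-3.142e+00  1.000e-03 -3.000e-03]
shift [-0.007 -0.001  0.087] turn [-0.     0.002 -0.007]
shift after turn [-0.007 -0.001  0.087]
[ 0.54651432 -0.23477395  0.03      ]
```

```bash
python3 -m jog '[{"dx":0,"dy":0,"dz":0.04,"rx":0,"ry":0,"rz":0},{"dx":0,"dy":0,"dz":0.02,"rx":0,"ry":0,"rz":0},{"dx":0,"dy":0,"dz":0.015,"rx":0,"ry":0,"rz":0},{"dx":0,"dy":0,"dz":0.01,"rx":0,"ry":0,"rz":0},{"dx":0,"dy":0,"dz":0,"rx":0,"ry":0,"rz":0}]'
```

```text
t: 7.05
ee_pos: [0.5412, -0.0399, 0.0337]
tool_rot: [3.142, 0.0, -0.003]
force: [-0.3, 0.7, -1.1]
gripper_width: 0.0541
gripper_force: 12.0
```

```bash
python3 -m jog '[{"dx":0,"dy":0,"dz":0.008,"rx":0,"ry":0,"rz":0},{"dx":0,"dy":0,"dz":0,"rx":0,"ry":0,"rz":0}]';  python3 -m jog '[{"dx":0,"dy":0,"dz":0.008,"rx":0,"ry":0,"rz":0},{"dx":0,"dy":0,"dz":0,"rx":0,"ry":0,"rz":0}]'
```

```text
t: 7.3
ee_pos: [0.5416, -0.0399, 0.0333]
tool_rot: [3.141, -0.001, -0.003]
force: [-0.2, 1.7, 4.6]
gripper_width: 0.054
gripper_force: 12.0
t: 7.55
ee_pos: [0.5418, -0.0394, 0.0328]
tool_rot: [-3.141, -0.002, -0.004]
force: [-2.5, 2.4, 9.7]
gripper_width: 0.0538
gripper_force: 12.0
```

Contact with the tray. Release, then rise.

```bash
python3 -m jog '[{"dx":0,"dy":0,"dz":-0.006,"rx":0,"ry":0,"rz":0},{"dx":0,"dy":0,"dz":0,"rx":0,"ry":0,"rz":0}]'; python3 -m jog '[{"dx":0,"dy":0,"dz":0,"rx":0,"ry":0,"rz":0},{"dx":0,"dy":0,"dz":0,"rx":0,"ry":0,"rz":0},{"dx":0,"dy":0,"dz":0,"rx":0,"ry":0,"rz":0},{"dx":0,"dy":0,"dz":-0.1,"rx":0,"ry":0,"rz":0},{"dx":0,"dy":0,"dz":-0.2,"rx":0,"ry":0,"rz":0},{"dx":0,"dy":0,"dz":-0.3,"rx":0,"ry":0,"rz":0},{"dx":0,"dy":0,"dz":-0.3,"rx":0,"ry":0,"rz":0},{"dx":0,"dy":0,"dz":-0.3,"rx":0,"ry":0,"rz":0},{"dx":0,"dy":0,"dz":-0.3,"rx":0,"ry":0,"rz":0},{"dx":0,"dy":0,"dz":0,"rx":0,"ry":0,"rz":0}]' 0.45
python3 - <<'E'
from h import *
# pregrasp: box centre C, n, 0.13 off
th=np.radians(40); yaw=.035
R=Ro.from_euler('z',yaw)*tool(np.pi/2,th)
C=np.array([.567,.298,.100]); z=R.as_matrix()[:,2]
print(z,R.as_euler('xyz'))
for off in(.15,.0): go(C+z*(.019-off),R)
c=cap('side','s4');d=cap('top','t4')
cv2.imwrite('pics/c4.png',np.hstack([cv2.resize(cv2.imread('pics/s4.png')[200:380,180:380],(400,360)),cv2.resize(cv2.imread('pics/t4.png')[140:302,240:420],(400,360))]))
E
```

```text
t: 7.8
ee_pos: [0.5416, -0.0395, 0.0329]
tool_rot: [-3.141, -0.001, -0.004]
force: [-1.3, 2.1, 6.7]
gripper_width: 0.0541
gripper_force: 12.0
t: 9.05
ee_pos: [0.5435, -0.0404, 0.2623]
tool_rot: [3.139, -0.01, -0.003]
force: [-0.8, 0.5, 0.3]
gripper_width: 0.0683
gripper_force: 0.0
[ 0.02249297 -0.64239394 -0.76604444] [3.14159265 0.6981317  1.60579633]
t 9.05 p [ 0.5435 -0.0404  0.2623] rpy [ 3.139e+00 -1.000e-02 -3.000e-03]
shift [ 0.124 -2.819  0.408] turn [-1.101 -1.088 -3.082]
shift after turn [ 2.419  0.236 -1.49 ]
t 9.05 p [ 0.5435 -0.0404  0.2623] rpy [ 3.139e+00 -1.000e-02 -3.000e-03]
shift [ 0.141 -2.178  1.176] turn [-1.101 -1.088 -3.082]
shift after turn [ 2.419  0.236 -0.49 ]
```

View pics/c4.png

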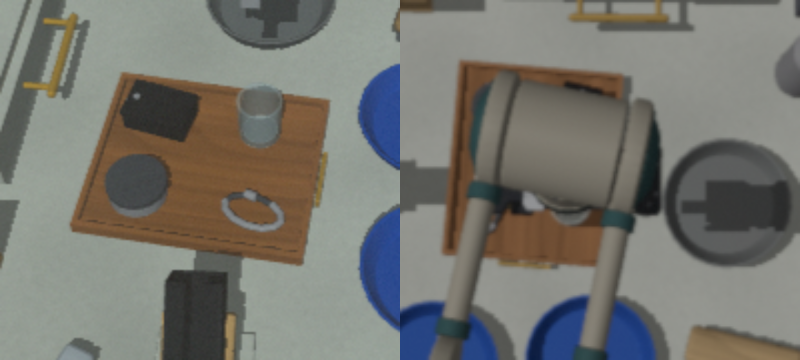

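The jar stands upright on the tray at side-crop (260,115), and the others are undisturbed. Next: yaw, tilt, then approach the box.

```bash
python3 -m jog '[{"dx":0,"dy":0,"dz":0,"rx":0,"ry":0,"rz":-0.32},{"dx":0,"dy":0,"dz":0,"rx":0,"ry":0,"rz":-0.32},{"dx":0,"dy":0,"dz":0,"rx":0,"ry":0,"rz":-0.32},{"dx":0,"dy":0,"dz":0,"rx":0,"ry":0,"rz":-0.32},{"dx":0,"dy":0,"dz":0,"rx":0,"ry":0,"rz":-0.32},{"dx":0,"dy":0,"dz":0,"rx":0,"ry":0,"rz":-0.32},{"dx":0,"dy":0,"dz":0,"rx":0,"ry":0,"rz":-0.32},{"dx":0,"dy":0,"dz":0,"rx":0,"ry":0,"rz":-0.32},{"dx":0,"dy":0,"dz":0,"rx":0,"ry":0,"rz":-0.32},{"dx":0,"dy":0,"dz":0,"rx":0,"ry":0,"rz":-0.32},{"dx":0,"dy":0,"dz":0,"rx":0,"ry":0,"rz":0}]' 0.65; python3 -m jog '[{"dx":0.3,"dy":0.02,"dz":-0.05,"rx":0,"ry":0,"rz":0},{"dx":0.3,"dy":0.02,"dz":-0.05,"rx":0,"ry":0,"rz":0},{"dx":0.3,"dy":0.02,"dz":-0.05,"rx":0,"ry":0,"rz":0},{"dx":0.3,"dy":0.02,"dz":-0.05,"rx":0,"ry":0,"rz":0},{"dx":0,"dy":0,"dz":0,"rx":0,"ry":-0.28,"rz":0},{"dx":0,"dy":0,"dz":0,"rx":0,"ry":-0.28,"rz":0},{"dx":0,"dy":0,"dz":0,"rx":0,"ry":-0.28,"rz":0},{"dx":0,"dy":0,"dz":0,"rx":0,"ry":-0.28,"rz":0},{"dx":0,"dy":0,"dz":0,"rx":0,"ry":-0.28,"rz":0},{"dx":0,"dy":0,"dz":0,"rx":0,"ry":0,"rz":0}]'
cat > pre.py <<'E'
from h import *
import sys
R=Ro.from_euler('z',.035)*tool(np.pi/2,np.radians(40))
C=np.array([.567,.298,.100]); z=R.as_matrix()[:,2]
go(C+z*(.019-float(sys.argv[1])),R)
print(readout.read_state()['qpos'].round(2))
E
python3 pre.py .15
```

```text
t: 10.52
ee_pos: [0.5402, -0.0398, 0.2556]
tool_rot: [-3.138, -0.001, 1.595]
force: [-0.1, -0.2, -0.3]
gripper_width: 0.0776
gripper_force: 0.0
t: 11.78
ee_pos: [0.5477, 0.1421, 0.2837]
tool_rot: [-3.135, 0.702, 1.603]
force: [-0.1, 0.7, 0.1]
gripper_width: 0.0777
gripper_force: 0.0
t 11.78 p [0.5477 0.1421 0.2837] rpy [-3.135  0.702  1.603]
shift [ 1.577  0.157 -0.607] turn [-0.017  0.007 -0.004]
shift after turn [ 1.579  0.165 -0.6  ]
[ 0.52  0.43  1.31 -0.61  1.75  0.49]
```

```bash
python3 -m jog '[{"dx":0,"dy":0.02,"dz":-0.2,"rx":0,"ry":0,"rz":0},{"dx":0.1,"dy":0.02,"dz":-0.2,"rx":0,"ry":0,"rz":0},{"dx":0.25,"dy":0.02,"dz":-0.2,"rx":0,"ry":0,"rz":0},{"dx":0.25,"dy":0.03,"dz":0,"rx":0,"ry":0,"rz":0},{"dx":0.25,"dy":0.03,"dz":0,"rx":0,"ry":0,"rz":0},{"dx":0.25,"dy":0.02,"dz":0,"rx":0,"ry":0,"rz":0},{"dx":0.25,"dy":0.02,"dz":0,"rx":0,"ry":0,"rz":0},{"dx":0.22,"dy":0,"dz":0,"rx":0,"ry":0,"rz":0},{"dx":0,"dy":0,"dz":0,"rx":0,"ry":0,"rz":0}]' ; python3 pre.py .0
python3 - <<'E'
from h import *
c=cap('side','s5');d=cap('top','t5')
cv2.imwrite('pics/c5.png',np.hstack([cv2.resize(cv2.imread('pics/s5.png')[290:470,200:360],(400,450)),cv2.resize(cv2.imread('pics/t5.png')[160:295,130:250],(400,450))]))
E
```

```text
t: 12.9
ee_pos: [0.5663, 0.3788, 0.2024]
tool_rot: [-3.138, 0.7, 1.598]
force: [-0.1, 0.2, 0.3]
gripper_width: 0.0775
gripper_force: 0.0
t 12.9 p [0.5663 0.3788 0.2024] rpy [-3.138  0.7    1.598]
shift [ 0.028 -0.007  0.996] turn [-0.016  0.004 -0.011]
shift after turn [ 0.026 -0.014  0.996]
[ 0.76  0.75  0.92 -0.54  1.94  0.66]
```

View pics/c5.png

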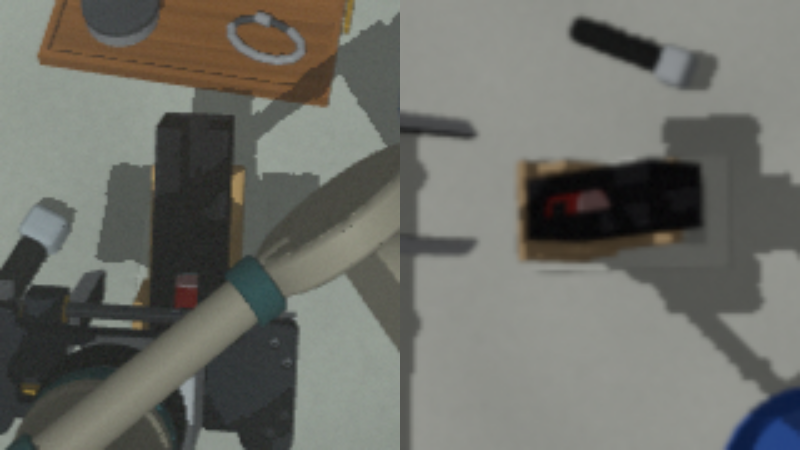

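The fingers straddle the box: tips at top-crop rows 127 and 243, midway over the box once parallax is allowed for. Descending along the board normal.

```bash
python3 -m jog '[{"dx":0.01,"dy":0,"dz":0.2,"rx":0,"ry":0,"rz":0},{"dx":0.01,"dy":0,"dz":0.2,"rx":0,"ry":0,"rz":0},{"dx":0,"dy":0,"dz":0.2,"rx":0,"ry":0,"rz":0},{"dx":0,"dy":0,"dz":0.15,"rx":0,"ry":0,"rz":0},{"dx":0,"dy":0,"dz":0.1,"rx":0,"ry":0,"rz":0},{"dx":0,"dy":0,"dz":0.1,"rx":0,"ry":0,"rz":0},{"dx":0,"dy":0,"dz":0,"rx":0,"ry":0,"rz":0}]' && python3 -m jog '[{"dx":0,"dy":0,"dz":0,"rx":0,"ry":0,"rz":0},{"dx":0,"dy":0,"dz":0,"rx":0,"ry":0,"rz":0},{"dx":0,"dy":0,"dz":0,"rx":0,"ry":0,"rz":0},{"dx":0,"dy":0,"dz":0,"rx":0,"ry":0,"rz":0},{"dx":0,"dy":0,"dz":0,"rx":0,"ry":0,"rz":0},{"dx":0,"dy":0,"dz":0,"rx":0,"ry":0,"rz":0},{"dx":0,"dy":0,"dz":0,"rx":0,"ry":0,"rz":0}]' -0.8 30; python3 pre.py 0
```

```text
t: 13.88
ee_pos: [0.5686, 0.2885, 0.0933]
tool_rot: [-3.141, 0.7, 1.596]
force: [1.1, 0.1, -0.2]
gripper_width: 0.0774
gripper_force: 0.0
t: 14.75
ee_pos: [0.5683, 0.2899, 0.0938]
tool_rot: [-3.141, 0.699, 1.597]
force: [-2.8, 4.1, 5.5]
gripper_width: 0.0518
gripper_force: 29.9
t 14.75 p [0.5683 0.2899 0.0938] rpy [-3.141  0.699  1.597]
shift [ 0.015 -0.006  0.06 ] turn [-0.012  0.003 -0.014]
shift after turn [ 0.015 -0.007  0.06 ]
[ 0.68  0.71  1.26 -0.54  1.63  0.75]
```

```bash
python3 -m jog '[{"dx":0,"dy":0,"dz":-0.04,"rx":0,"ry":0,"rz":0},{"dx":0,"dy":0,"dz":-0.06,"rx":0,"ry":0,"rz":0},{"dx":0,"dy":0,"dz":-0.1,"rx":0,"ry":0,"rz":0},{"dx":0,"dy":0,"dz":-0.15,"rx":0,"ry":0,"rz":0},{"dx":0,"dy":0,"dz":-0.15,"rx":0,"ry":0,"rz":0},{"dx":0,"dy":0,"dz":-0.15,"rx":0,"ry":0,"rz":0},{"dx":0,"dy":0,"dz":-0.15,"rx":0,"ry":0,"rz":0},{"dx":0,"dy":0,"dz":-0.1,"rx":0,"ry":0,"rz":0},{"dx":0,"dy":0,"dz":0,"rx":0,"ry":0,"rz":0},{"dx":0,"dy":0,"dz":0,"rx":0,"ry":0,"rz":0}]'
python3 - <<'E'
from h import *
c=cap('side','s6');d=cap('top','t6')
cv2.imwrite('pics/c6.png',np.hstack([cv2.resize(cv2.imread('pics/s6.png')[260:470,160:360],(400,420)),cv2.resize(cv2.imread('pics/t6.png')[130:277,90:230],(400,420))]))
R=Ro.from_euler('z',.026)*tool(np.pi/2,np.radians(40))
go([.55,-.13,.3],R)
E
```

```text
t: 16.0
ee_pos: [0.5663, 0.3764, 0.1962]
tool_rot: [-3.141, 0.7, 1.597]
force: [-0.1, 0.3, -2.1]
gripper_width: 0.0519
gripper_force: 29.9
t 16.1 p [0.5663 0.376  0.196 ] rpy [-3.14   0.701  1.597]
shift [-3.022 -0.196  1.643] turn [-0.002  0.006  0.001]
shift after turn [-3.026 -0.196  1.635]
```

View pics/c6.png

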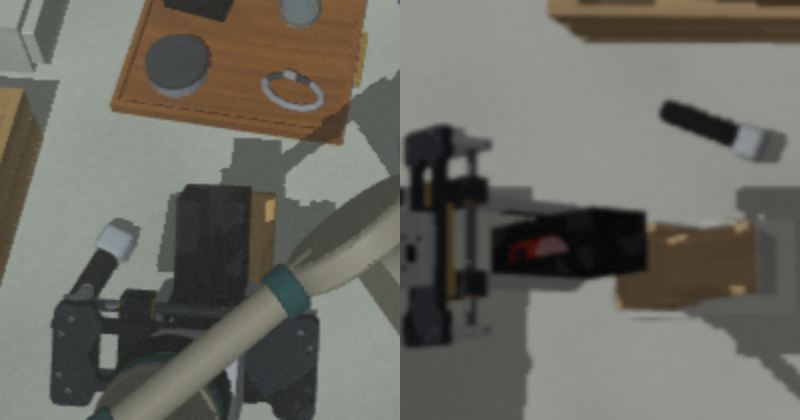

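The box is out with the red light still inside at top-crop (535,245). The rack is empty and the torch untouched. Carrying it towards the dish at the same lean.

```bash
python3 -m jog '[{"dx":-0.15,"dy":-0.01,"dz":0.1,"rx":0,"ry":0,"rz":0},{"dx":-0.25,"dy":-0.018,"dz":0.168,"rx":0,"ry":0,"rz":0},{"dx":-0.25,"dy":-0.018,"dz":0.168,"rx":0,"ry":0,"rz":0},{"dx":-0.25,"dy":-0.018,"dz":0.168,"rx":0,"ry":0,"rz":0},{"dx":-0.25,"dy":-0.018,"dz":0.168,"rx":0,"ry":0,"rz":0},{"dx":-0.25,"dy":-0.018,"dz":0.168,"rx":0,"ry":0,"rz":0},{"dx":-0.25,"dy":-0.018,"dz":0.168,"rx":0,"ry":0,"rz":0},{"dx":-0.25,"dy":-0.018,"dz":0.168,"rx":0,"ry":0,"rz":0},{"dx":-0.25,"dy":-0.018,"dz":0.168,"rx":0,"ry":0,"rz":0},{"dx":-0.25,"dy":-0.018,"dz":0.168,"rx":0,"ry":0,"rz":0},{"dx":-0.25,"dy":-0.018,"dz":0.168,"rx":0,"ry":0,"rz":0},{"dx":-0.15,"dy":-0.01,"dz":0.1,"rx":0,"ry":0,"rz":0}]'; python3 -m jog '[{"dx":0,"dy":0,"dz":0,"rx":0,"ry":0.14,"rz":0},{"dx":0,"dy":0,"dz":0,"rx":0,"ry":0.14,"rz":0},{"dx":0,"dy":0,"dz":0,"rx":0,"ry":0.14,"rz":0},{"dx":0,"dy":0,"dz":0,"rx":0,"ry":0.14,"rz":0},{"dx":0,"dy":0,"dz":0,"rx":0,"ry":0.14,"rz":0},{"dx":0,"dy":0,"dz":0,"rx":0,"ry":0.14,"rz":0},{"dx":0,"dy":0,"dz":0,"rx":0,"ry":0.14,"rz":0},{"dx":0,"dy":0,"dz":0,"rx":0,"ry":0.14,"rz":0},{"dx":0,"dy":0,"dz":0,"rx":0,"ry":0.1,"rz":0},{"dx":0,"dy":0,"dz":0,"rx":0,"ry":0.1,"rz":0},{"dx":0,"dy":0,"dz":0,"rx":0,"ry":0.1,"rz":0},{"dx":0,"dy":0,"dz":0,"rx":0,"ry":0,"rz":0}]'
cat > tip.py <<'E'
from h import *
import sys
e=np.radians(float(sys.argv[1])); Lz=float(sys.argv[2]); Ly=-.205
R=Ro.from_euler('z',.026)*tool(np.pi/2,e)
a=np.array([0,-np.cos(e),np.sin(e)]);n=np.array([0,np.sin(e),np.cos(e)])
C=np.array([.549,Ly,Lz])-.085*a+.026*n
go(C-.010*n+.002*a,R)
E
python3 tip.py 0 .1;python3 tip.py -10 .05; python3 tip.py -27 .035
```

```text
t: 17.6
ee_pos: [0.548, -0.1294, 0.2517]
tool_rot: [-3.14, 0.7, 1.595]
force: [0.6, 0.3, -2.1]
gripper_width: 0.0521
gripper_force: 29.9
t: 19.1
ee_pos: [0.5485, -0.1284, 0.251]
tool_rot: [-3.14, -0.009, 1.595]
force: [1.0, -0.1, -1.8]
gripper_width: 0.0517
gripper_force: 29.9
t 19.1 p [ 0.5485 -0.1284  0.251 ] rpy [-3.14  -0.009  1.595]
shift [0.034 0.006 0.9  ] turn [-0.004 -0.018 -0.004]
shift after turn [0.043 0.004 0.9  ]
t 19.1 p [ 0.5485 -0.1284  0.251 ] rpy [-3.14  -0.009  1.595]
shift [0.005 0.006 1.139] turn [-0.003  0.331 -0.005]
shift after turn [-0.182  0.004  1.124]
t 19.1 p [ 0.5485 -0.1284  0.251 ] rpy [-3.14  -0.009  1.595]
shift [-0.076  0.004  1.093] turn [-0.003  0.924 -0.005]
shift after turn [-0.556  0.002  0.945]
```

```bash
python3 -m jog '[{"dx":0,"dy":0,"dz":0.1,"rx":0,"ry":0,"rz":0},{"dx":0,"dy":0,"dz":0.15,"rx":0,"ry":0,"rz":0},{"dx":-0.01,"dy":0,"dz":0.15,"rx":0,"ry":0,"rz":0},{"dx":-0.02,"dy":0,"dz":0.15,"rx":0,"ry":0,"rz":0},{"dx":-0.02,"dy":0,"dz":0.15,"rx":0,"ry":0,"rz":0},{"dx":-0.01,"dy":0,"dz":0.12,"rx":0,"ry":0,"rz":0},{"dx":0,"dy":0,"dz":0.08,"rx":0,"ry":0,"rz":0},{"dx":0,"dy":0,"dz":0,"rx":0,"ry":0.1,"rz":0},{"dx":0,"dy":0,"dz":0,"rx":0,"ry":0.1,"rz":0},{"dx":0,"dy":0,"dz":0,"rx":0,"ry":0.1,"rz":0},{"dx":0,"dy":0,"dz":0,"rx":0,"ry":0,"rz":0}]'; python3 tip.py -27 .035
python3 - <<'E'
from h import *
c=cap('side','s7');d=cap('top','t7')
cv2.imwrite('pics/c7.png',np.hstack([cv2.resize(cv2.imread('pics/s7.png')[120:320,210:390],(400,444)),cv2.resize(cv2.imread('pics/t7.png')[150:310,290:434],(400,444))]))
E
```

```text
t: 20.48
ee_pos: [0.5496, -0.1354, 0.1159]
tool_rot: [-3.141, -0.159, 1.596]
force: [-0.2, 0.5, -2.3]
gripper_width: 0.0518
gripper_force: 29.9
t 20.48 p [ 0.5496 -0.1354  0.1159] rpy [-3.141 -0.159  1.596]
shift [-0.05  -0.004  0.188] turn [-0.     0.624 -0.002]
shift after turn [-0.105 -0.004  0.163]
```

View pics/c7.png

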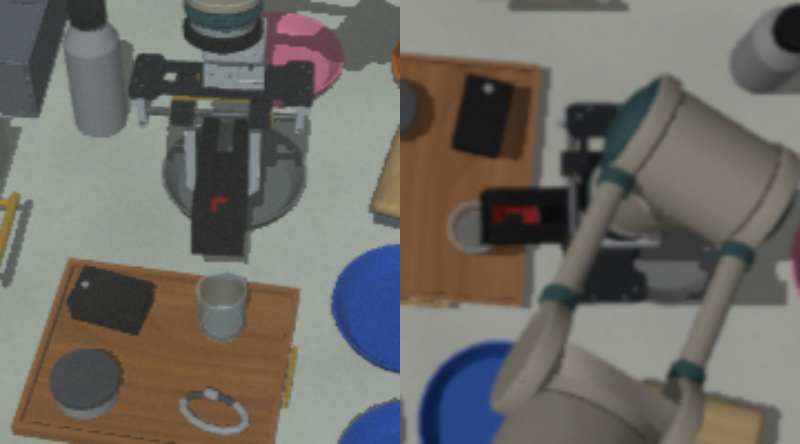

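The box is centred over the dish and clear of the jar (side-crop 220,190); the light is still at the foot. Lowering, then tipping slowly.

```bash
python3 -m jog '[{"dx":-0.02,"dy":0,"dz":0.06,"rx":0,"ry":0.04,"rz":0},{"dx":-0.02,"dy":0,"dz":0.07,"rx":0,"ry":0.04,"rz":0},{"dx":-0.02,"dy":0,"dz":0.05,"rx":0,"ry":0.04,"rz":0},{"dx":0,"dy":0,"dz":0,"rx":0,"ry":0.05,"rz":0},{"dx":0,"dy":0,"dz":0,"rx":0,"ry":0.05,"rz":0},{"dx":0,"dy":0,"dz":0,"rx":0,"ry":0.05,"rz":0},{"dx":0,"dy":0,"dz":0,"rx":0,"ry":0.05,"rz":0},{"dx":0,"dy":0,"dz":0,"rx":0,"ry":0.05,"rz":0},{"dx":0,"dy":0,"dz":0,"rx":0,"ry":0.05,"rz":0},{"dx":0,"dy":0,"dz":0,"rx":0,"ry":0.05,"rz":0},{"dx":0,"dy":0,"dz":0,"rx":0,"ry":0.05,"rz":0}]'; python3 -m jog '[{"dx":0,"dy":0,"dz":0,"rx":0,"ry":0.05,"rz":0},{"dx":0,"dy":0,"dz":0,"rx":0,"ry":0.05,"rz":0},{"dx":0,"dy":0,"dz":0,"rx":0,"ry":0,"rz":0},{"dx":0,"dy":0,"dz":0,"rx":0,"ry":0,"rz":0},{"dx":0,"dy":0,"dz":0,"rx":0,"ry":0,"rz":0},{"dx":0,"dy":0,"dz":0,"rx":0,"ry":0,"rz":0},{"dx":0,"dy":0,"dz":0,"rx":0,"ry":0,"rz":0}]';python3 tip.py -27 .035
python3 - <<'E'
from h import *
for n in('side','top'):
    p=cap(n,n+'8')['pixels'].astype(int); m=((p[...,0]>90)&(p[...,1]<60)&(p[...,2]<60)).astype(np.uint8)
    k,l,s,ce=cv2.connectedComponentsWithStats(m); print(n,[(s[i,4],ce[i].round()) for i in range(1,k) if s[i,4]>8])
E
```

```text
t: 21.95
ee_pos: [0.5498, -0.1389, 0.0883]
tool_rot: [3.141, -0.421, 1.597]
force: [0.1, -0.2, -1.5]
gripper_width: 0.0519
gripper_force: 29.9
t: 22.82
ee_pos: [0.5498, -0.1387, 0.0884]
tool_rot: [3.141, -0.47, 1.597]
force: [-0.6, -0.6, -2.5]
gripper_width: 0.0521
gripper_force: 29.9
t 22.82 p [ 0.5498 -0.1387  0.0884] rpy [ 3.141 -0.47   1.597]
shift [-0.002 -0.005  0.01 ] turn [0.    0.003 0.001]
shift after turn [-0.002 -0.005  0.01 ]
side [(np.int32(29), array([408., 133.])), (np.int32(18), array([396., 135.])), (np.int32(61), array([395., 142.])), (np.int32(41), array([392., 154.])), (np.int32(18), array([401., 148.])), (np.int32(17), array([407., 150.])), (np.int32(41), array([410., 169.])), (np.int32(24), array([309., 207.]))]
top [(np.int32(50), array([350., 227.])), (np.int32(871), array([457., 314.])), (np.int32(15), array([483., 307.])), (np.int32(10), array([433., 324.])), (np.int32(54), array([447., 344.]))]
```

```bash
python3 -m jog '[{"dx":0,"dy":0,"dz":0,"rx":0,"ry":0,"rz":0},{"dx":0,"dy":0,"dz":0,"rx":0,"ry":0,"rz":0},{"dx":0,"dy":0,"dz":0,"rx":0,"ry":0,"rz":0},{"dx":0,"dy":0,"dz":0,"rx":0,"ry":0,"rz":0}]'
python3 - <<'E'
from h import *
for n in('side','top'):
    p=cap(n,n+'9')['pixels'].astype(int); m=((p[...,0]>90)&(p[...,1]<60)&(p[...,2]<60)).astype(np.uint8); m[:,375:]=0
    k,l,s,ce=cv2.connectedComponentsWithStats(m); print(n,[(s[i,4],ce[i].round()) for i in range(1,k) if s[i,4]>8])
cv2.imwrite('pics/c9.png',np.hstack([cv2.resize(cv2.imread('pics/side9.png')[140:260,250:370],(400,400)),cv2.resize(cv2.imread('pics/top9.png')[170:290,310:430],(400,400))]))
E
```

```text
t: 23.42
ee_pos: [0.5498, -0.1388, 0.0883]
tool_rot: [3.142, -0.47, 1.597]
force: [0.3, -0.2, -1.9]
gripper_width: 0.0518
gripper_force: 29.9
side [(np.int32(68), array([311., 200.]))]
top [(np.int32(15), array([370., 228.]))]
```

View pics/c9.png

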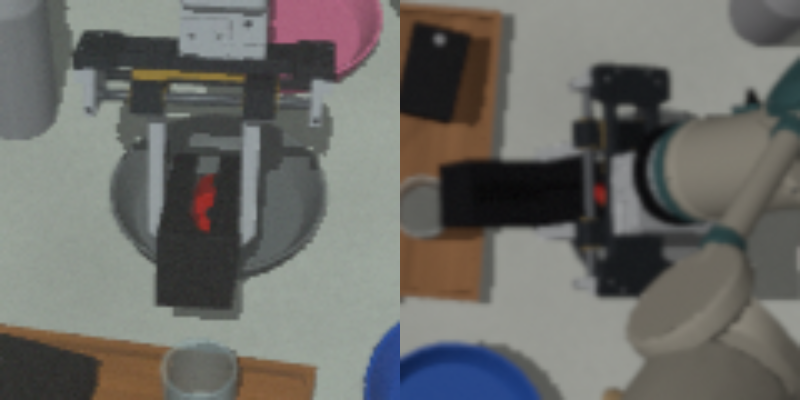

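The light is sliding down the tube: its red patch is now mid-tube at side-crop (205,200). I have viewed 11 pictures, one over the limit of 10, so from here I check by numbers only.

```bash
cat > red.py <<'E'
from h import *
def red():
    for n in('side','top'):
        p=cap(n)['pixels'].astype(int); m=((p[...,0]>80)&(p[...,1]<60)&(p[...,2]<60)&(p[...,0]>2*p[...,1])).astype(np.uint8); m[:,375 if n=='side' else 430:]=0; m[280:]=0
        k,l,s,ce=cv2.connectedComponentsWithStats(m); print(n,[(int(s[i,4]),ce[i].round(1).tolist(),s[i,:4].tolist()) for i in range(1,k) if s[i,4]>8])
red()
E
for i in 1 2; do python3 -m jog '[{"dx":0,"dy":0,"dz":0,"rx":0,"ry":0,"rz":0},{"dx":0,"dy":0,"dz":0,"rx":0,"ry":0,"rz":0},{"dx":0,"dy":0,"dz":0,"rx":0,"ry":0,"rz":0},{"dx":0,"dy":0,"dz":0,"rx":0,"ry":0,"rz":0}]'|grep force; python3 red.py; done
```

```text
force: [-0.6, 0.3, -1.0]
gripper_force: 29.9
side [(56, [311.5, 196.5], [309, 190, 7, 15])]
top []
force: [0.0, 0.0, -1.7]
gripper_force: 29.9
side [(54, [311.7, 196.2], [309, 190, 7, 15])]
top []
```

Run:
```python
from h import *
s=readout.read_state();R=Ro.from_euler('xyz',s['tool_rot']).as_matrix();C=s['ee_pos']+R@[.002,0,-.010]
a=-R[:,0];n=-R[:,2];print('C',C,'mouthlow',C+.085*a-.026*n)
c=cap('side')
for k in(-.08,0,.04,.06,.085,.1):print(k,'lighttop',proj(c,C+k*a+.011*n).round(1),'boxtop',proj(c,C+k*a+.026*n).round(1))
p=c['pixels'];
for v in range(176,210,2):print(v,p[v,306:320:2].tolist())
```

```text
C [ 0.54988108 -0.14155551  0.09810205] mouthlow [ 0.55154604 -0.2055474   0.03643143]
-0.08 lighttop [[307.8 216.1]] boxtop [[307.9 209.8]]
0 lighttop [[310.4 203.6]] boxtop [[310.5 197.7]]
0.04 lighttop [[311.6 198. ]] boxtop [[311.7 192.2]]
0.06 lighttop [[312.1 195.3]] boxtop [[312.3 189.5]]
0.085 lighttop [[312.8 192. ]] boxtop [[313.  186.3]]
0.1 lighttop [[313.2 190.1]] boxtop [[313.4 184.5]]
176 [[63, 69, 67], [63, 65, 64], [62, 65, 63], [59, 62, 62], [65, 66, 64], [63, 65, 65], [63, 66, 63]]
178 [[64, 69, 66], [64, 63, 63], [66, 68, 66], [59, 61, 63], [63, 66, 64], [65, 66, 67], [64, 68, 67]]
180 [[63, 67, 66], [95, 101, 102], [97, 103, 101], [91, 96, 95], [62, 65, 64], [61, 66, 67], [62, 64, 63]]
182 [[71, 75, 74], [101, 105, 106], [98, 103, 102], [99, 106, 105], [105, 110, 111], [104, 110, 109], [104, 109, 110]]
184 [[65, 67, 66], [66, 67, 66], [65, 66, 68], [69, 72, 72], [68, 72, 69], [112, 118, 116], [108, 116, 115]]
186 [[48, 47, 48], [44, 49, 47], [59, 64, 62], [64, 66, 65], [63, 65, 64], [55, 56, 57], [54, 57, 60]]
188 [[44, 47, 46], [49, 50, 50], [94, 99, 97], [89, 9
[... 390 characters left out ...]
, 45], [103, 44, 45], [144, 48, 42], [103, 42, 41], [46, 45, 43], [42, 45, 46]]
198 [[47, 46, 45], [73, 54, 51], [93, 44, 44], [137, 37, 34], [84, 45, 43], [46, 50, 48], [40, 45, 37]]
200 [[46, 47, 47], [69, 57, 55], [89, 37, 36], [123, 45, 44], [54, 42, 41], [49, 47, 47], [45, 46, 47]]
202 [[55, 57, 56], [71, 57, 54], [90, 47, 46], [115, 42, 40], [40, 42, 38], [45, 46, 48], [47, 48, 49]]
204 [[45, 48, 43], [56, 53, 53], [80, 50, 48], [92, 44, 44], [48, 49, 52], [46, 46, 45], [46, 47, 45]]
206 [[38, 41, 39], [46, 46, 40], [45, 46, 45], [44, 47, 46], [49, 48, 45], [45, 46, 47], [44, 45, 45]]
208 [[47, 45, 43], [42, 47, 43], [49, 49, 48], [50, 50, 50], [48, 47, 49], [40, 44, 39], [46, 47, 48]]
```

The visible patch matches the light's rear disc at the mouth: its nose should be on the dish floor with the tail still on the lip. Drawing the box back slowly along its own axis.

```bash
python3 -m jog '[{"dx":0.03,"dy":0,"dz":0,"rx":0,"ry":0,"rz":0},{"dx":0.04,"dy":0,"dz":0,"rx":0,"ry":0,"rz":0},{"dx":0.05,"dy":0,"dz":0,"rx":0,"ry":0,"rz":0},{"dx":0.05,"dy":0,"dz":0,"rx":0,"ry":0,"rz":0},{"dx":0.05,"dy":0,"dz":0,"rx":0,"ry":0,"rz":0},{"dx":0,"dy":0,"dz":0,"rx":0,"ry":0,"rz":0},{"dx":0,"dy":0,"dz":0,"rx":0,"ry":0,"rz":0}]'; python3 red.py
python3 - <<'E'
from h import *
s=readout.read_state();R=Ro.from_euler('xyz',s['tool_rot']).as_matrix();C=s['ee_pos']+R@[.002,0,-.010]
a=-R[:,0];n=-R[:,2];c=cap('side')
print('C',C,[proj(c,C+k*a+.026*n).round(1).tolist() for k in(-.085,.085)])
for k in(0,.085):print(k,'reardisc',proj(c,[C+k*a+.011*n,C+k*a-.023*n]).round(1).tolist())
E
```

```text
t: 25.65
ee_pos: [0.5491, -0.1095, 0.1032]
tool_rot: [3.141, -0.47, 1.597]
force: [-0.9, 0.6, -1.4]
gripper_width: 0.0517
gripper_force: 29.9
side [(73, [311.3, 197.8], [309, 190, 9, 19])]
top []
C [ 0.54912295 -0.1123294   0.11291998] [[[306.6, 216.0]], [[312.1, 190.5]]]
0 reardisc [[309.4, 208.6], [309.0, 222.2]]
0.085 reardisc [[311.9, 196.3], [311.6, 209.2]]
```

```bash
python3 -m jog '[{"dx":0.06,"dy":0,"dz":0,"rx":0,"ry":0,"rz":0},{"dx":0.08,"dy":0,"dz":0,"rx":0,"ry":0,"rz":0},{"dx":0.08,"dy":0,"dz":0,"rx":0,"ry":0,"rz":0},{"dx":0.08,"dy":0,"dz":0,"rx":0,"ry":0,"rz":0},{"dx":0.08,"dy":0,"dz":0,"rx":0,"ry":0,"rz":0},{"dx":0,"dy":0,"dz":-0.1,"rx":0,"ry":0,"rz":0},{"dx":0,"dy":0,"dz":-0.15,"rx":0,"ry":0,"rz":0},{"dx":0,"dy":0,"dz":-0.15,"rx":0,"ry":0,"rz":0},{"dx":0,"dy":0,"dz":-0.15,"rx":0,"ry":0,"rz":0},{"dx":0,"dy":0,"dz":-0.1,"rx":0,"ry":0,"rz":0},{"dx":0,"dy":0,"dz":0,"rx":0,"ry":0,"rz":0}]'; python3 red.py
python3 - <<'E'
from h import *
s=readout.read_state();R=Ro.from_euler('xyz',s['tool_rot']).as_matrix();C=s['ee_pos']+R@[.002,0,-.010]
a=-R[:,0];n=-R[:,2];c=cap('side')
print('C',C,[proj(c,C+k*a+.026*n).round(1).tolist() for k in(-.085,.085)])
print('dishlow',proj(c,[.55,-.247,.006]))
R1=Ro.from_euler('z',.026)*tool(np.pi/2,np.radians(40))
go([.5683,.2894,.0936]+R1.apply([0,0,-.135]),R1)
E
```

```text
t: 27.18
ee_pos: [0.5495, -0.1038, 0.217]
tool_rot: [3.139, -0.468, 1.597]
force: [0.7, -0.4, -1.5]
gripper_width: 0.0519
gripper_force: 29.9
side []
top []
C [ 0.5486627  -0.10542907  0.22541604] [[[305.4, 180.8]], [[311.5, 158.0]]]
dishlow [[314.66256712 202.09312871]]
t 27.32 p [ 0.5484 -0.1024  0.2153] rpy [-3.14  -0.471  1.596]
shift [2.785 0.201 1.553] turn [-0.003 -2.338  0.   ]
shift after turn [ 2.519  0.201 -1.955]
```

```bash
python3 -m jog '[{"dx":0,"dy":0,"dz":0,"rx":0,"ry":-0.2,"rz":0},{"dx":0,"dy":0,"dz":0,"rx":0,"ry":-0.27,"rz":0},{"dx":0,"dy":0,"dz":0,"rx":0,"ry":-0.27,"rz":0},{"dx":0,"dy":0,"dz":0,"rx":0,"ry":-0.27,"rz":0},{"dx":0,"dy":0,"dz":0,"rx":0,"ry":-0.27,"rz":0},{"dx":0,"dy":0,"dz":0,"rx":0,"ry":-0.27,"rz":0},{"dx":0,"dy":0,"dz":0,"rx":0,"ry":-0.27,"rz":0},{"dx":0,"dy":0,"dz":0,"rx":0,"ry":-0.27,"rz":0},{"dx":0,"dy":0,"dz":0,"rx":0,"ry":-0.25,"rz":0},{"dx":0,"dy":0,"dz":0,"rx":0,"ry":0,"rz":0}]';python3 -m jog '[{"dx":0.15,"dy":0.01,"dz":-0.12,"rx":0,"ry":0,"rz":0},{"dx":0.27,"dy":0.02,"dz":-0.2,"rx":0,"ry":0,"rz":0},{"dx":0.27,"dy":0.02,"dz":-0.2,"rx":0,"ry":0,"rz":0},{"dx":0.27,"dy":0.02,"dz":-0.2,"rx":0,"ry":0,"rz":0},{"dx":0.27,"dy":0.02,"dz":-0.2,"rx":0,"ry":0,"rz":0},{"dx":0.2,"dy":0.02,"dz":-0.15,"rx":0,"ry":0,"rz":0},{"dx":0,"dy":0,"dz":0,"rx":0,"ry":0,"rz":0}]'; python3 red.py
python3 - <<'E'
from h import *
c=cap('side');d=cap('top')
for q in((-.247-.086),-.247,-.161): print(proj(c,[.55,q,.03]).round(1),proj(d,[.55,q,.03]).round(1))
R1=Ro.from_euler('z',.026)*tool(np.pi/2,np.radians(40))
go([.5683,.2894,.0936]+R1.apply([0,0,-.135]),R1)
E
```

```text
t: 28.58
ee_pos: [0.5475, -0.1003, 0.213]
tool_rot: [-3.133, 0.698, 1.606]
force: [-0.9, 0.3, -1.3]
gripper_width: 0.0514
gripper_force: 29.9
t: 29.45
ee_pos: [0.5591, 0.1672, 0.1998]
tool_rot: [-3.141, 0.696, 1.599]
force: [-0.2, -1.2, -1.4]
gripper_width: 0.0517
gripper_force: 29.9
side [(200, [314.3, 199.8], [309, 190, 12, 20])]
top [(108, [383.7, 230.6], [378, 225, 13, 12])]
[[317.6 172.9]] [[416.6 230.9]]
[[314.6 195.8]] [[387.2 230.7]]
[[311.3 220.6]] [[357.8 230.5]]
t 29.65 p [0.5584 0.1636 0.201 ] rpy [-3.141  0.7    1.595]
shift [ 1.1    0.086 -0.891] turn [-0.003  0.003 -0.002]
shift after turn [ 1.101  0.088 -0.89 ]
```

The light is in the dish: red patch at top (383.7,230.6) against dish centre (387.2,230.7). Now to above the rack seat.

```bash
python3 -m jog '[{"dx":0.05,"dy":0.01,"dz":-0.2,"rx":0,"ry":0,"rz":0},{"dx":0.15,"dy":0.02,"dz":-0.25,"rx":0,"ry":0,"rz":0},{"dx":0.2,"dy":0.02,"dz":-0.25,"rx":0,"ry":0,"rz":0},{"dx":0.25,"dy":0.02,"dz":-0.19,"rx":0,"ry":0,"rz":0},{"dx":0.25,"dy":0.018,"dz":0,"rx":0,"ry":0,"rz":0},{"dx":0.2,"dy":0,"dz":0,"rx":0,"ry":0,"rz":0},{"dx":0,"dy":0,"dz":0,"rx":0,"ry":0,"rz":0},{"dx":0,"dy":0,"dz":0,"rx":0,"ry":0,"rz":0}]'
cat > seat.py <<'E'
from h import *
R1=Ro.from_euler('z',.026)*tool(np.pi/2,np.radians(40))
go([.5683,.2894,.0936],R1)
E
python3 seat.py
python3 - <<'E'
from h import *
c=cap('side');d=cap('top')
print('light',tri(d,(383.7,230.6),c,(314.3,199.8)))
E
```

```text
t: 30.65
ee_pos: [0.5664, 0.3762, 0.1972]
tool_rot: [3.141, 0.701, 1.595]
force: [0.0, -0.0, -1.5]
gripper_width: 0.0522
gripper_force: 29.9
t 30.65 p [0.5664 0.3762 0.1972] rpy [3.141 0.701 1.595]
shift [ 0.004 -0.002  0.901] turn [-0.001  0.006 -0.003]
shift after turn [ 0.001 -0.002  0.901]
light (array([ 0.55024354, -0.23737489,  0.02504503]), np.float64(0.0006449186872960752))
```

```bash
python3 -m jog '[{"dx":-0.01,"dy":0,"dz":0.15,"rx":0,"ry":0,"rz":0},{"dx":0,"dy":0,"dz":0.15,"rx":0,"ry":0,"rz":0},{"dx":0,"dy":0,"dz":0.15,"rx":0,"ry":0,"rz":0},{"dx":0,"dy":0,"dz":0.12,"rx":0,"ry":0,"rz":0},{"dx":0,"dy":0,"dz":0.1,"rx":0,"ry":0,"rz":0},{"dx":0,"dy":0,"dz":0.08,"rx":0,"ry":0,"rz":0},{"dx":0,"dy":0,"dz":0.05,"rx":0,"ry":0,"rz":0},{"dx":0,"dy":0,"dz":0.04,"rx":0,"ry":0,"rz":0},{"dx":0,"dy":0,"dz":0.02,"rx":0,"ry":0,"rz":0},{"dx":0,"dy":0,"dz":0,"rx":0,"ry":0,"rz":0}]'; python3 seat.py
```

```text
t: 32.0
ee_pos: [0.5683, 0.2934, 0.0986]
tool_rot: [3.142, 0.7, 1.597]
force: [-0.3, 0.3, -1.3]
gripper_width: 0.0519
gripper_force: 29.9
t 32.0 p [0.5683 0.2934 0.0986] rpy [3.142 0.7   1.597]
shift [ 0.001 -0.001  0.043] turn [0.    0.004 0.   ]
shift after turn [ 0.001 -0.001  0.043]
```

```bash
python3 -m jog '[{"dx":0,"dy":0,"dz":0.02,"rx":0,"ry":0,"rz":0},{"dx":0,"dy":0,"dz":0.014,"rx":0,"ry":0,"rz":0},{"dx":0,"dy":0,"dz":0,"rx":0,"ry":0,"rz":0}]'; python3 -m jog '[{"dx":0.005,"dy":0,"dz":0.008,"rx":0,"ry":0,"rz":0},{"dx":0,"dy":0,"dz":0,"rx":0,"ry":0,"rz":0}]'; python3 seat.py
```

```text
t: 32.38
ee_pos: [0.5683, 0.2899, 0.0946]
tool_rot: [-3.141, 0.7, 1.597]
force: [-0.3, -0.6, -1.0]
gripper_width: 0.0519
gripper_force: 29.9
t: 32.62
ee_pos: [0.5685, 0.2899, 0.0938]
tool_rot: [3.141, 0.7, 1.596]
force: [-0.8, 1.0, 0.9]
gripper_width: 0.0517
gripper_force: 29.9
t 32.62 p [0.5685 0.2899 0.0938] rpy [3.141 0.7   1.596]
shift [-0.002 -0.001  0.003] turn [ 0.001  0.004 -0.001]
shift after turn [-0.002 -0.001  0.003]
```

```bash
python3 -m jog '[{"dx":0.008,"dy":0,"dz":0.003,"rx":0,"ry":0,"rz":0},{"dx":0.008,"dy":0,"dz":0,"rx":0,"ry":0,"rz":0},{"dx":0,"dy":0,"dz":0,"rx":0,"ry":0,"rz":0}]'; python3 -m jog '[{"dx":0,"dy":0,"dz":0,"rx":0,"ry":0,"rz":0},{"dx":0,"dy":0,"dz":0,"rx":0,"ry":0,"rz":0},{"dx":0,"dy":0,"dz":0,"rx":0,"ry":0,"rz":0},{"dx":0,"dy":0,"dz":0,"rx":0,"ry":0,"rz":0}]' 0.6; python3 -m jog '[{"dx":0,"dy":0,"dz":-0.1,"rx":0,"ry":0,"rz":0},{"dx":0,"dy":0,"dz":-0.2,"rx":0,"ry":0,"rz":0},{"dx":0,"dy":0,"dz":-0.25,"rx":0,"ry":0,"rz":0},{"dx":0,"dy":0,"dz":-0.25,"rx":0,"ry":0,"rz":0},{"dx":0,"dy":0,"dz":-0.2,"rx":0,"ry":0,"rz":0},{"dx":0,"dy":0,"dz":0,"rx":0,"ry":0,"rz":0},{"dx":0,"dy":0,"dz":0,"rx":0,"ry":0,"rz":0}]'
python3 - <<'E'
from h import *
c=cap('side','s10');d=cap('top','t10')
for n,a,b in(('top','t5','t10'),('side','s5','s10')):
    A=cv2.imread(f'pics/{a}.png',0).astype(int);B=cv2.imread(f'pics/{b}.png',0).astype(int)
    roi=(slice(195,250),slice(165,240)) if n=='top' else (slice(325,400),slice(225,310))
    x,y=A[roi],B[roi]; X=(x<70).astype(np.uint8);Y=(y<70).astype(np.uint8)
    for m in(X,Y):
        yy,xx=np.nonzero(m); print(n,m.sum(),xx.mean().round(2),yy.mean().round(2),np.percentile(xx,[2,98]),np.percentile(yy,[2,98]))
E
python3 red.py
```

```text
t: 33.0
ee_pos: [0.5684, 0.2899, 0.0938]
tool_rot: [3.14, 0.704, 1.595]
force: [-1.8, -1.4, 7.9]
gripper_width: 0.0515
gripper_force: 29.9
t: 33.5
ee_pos: [0.5683, 0.2914, 0.0912]
tool_rot: [-3.141, 0.7, 1.597]
force: [-0.2, 0.2, -0.1]
gripper_width: 0.0754
gripper_force: 0.0
t: 34.38
ee_pos: [0.5655, 0.3876, 0.2055]
tool_rot: [-3.14, 0.701, 1.598]
force: [-0.6, -0.2, -0.6]
gripper_width: 0.075
gripper_force: 0.0
top 1368 28.02 26.92 [ 3. 55.] [14. 41.]
top 1402 27.71 26.86 [ 3. 54.] [14. 41.]
side 2193 53.45 43.73 [36. 76.] [11. 74.]
side 2122 52.39 42.82 [36. 71.] [10. 73.]
side [(197, [314.2, 199.8], [309, 190, 12, 20])]
top [(105, [383.7, 230.5], [378, 225, 13, 12])]
```

Run:
```python
from h import *
A=cv2.imread('pics/s4.png',0).astype(int);B=cv2.imread('pics/s10.png',0).astype(int)
D=abs(A-B)
print('tray diff',(D[236:325,215:345]>25).sum(),'jar',(D[238:275,295:325]>25).sum(),'side bottle',(D[115:185,235:270]>25).sum(),'brush',(D[170:222,374:408]>25).sum())
from workcell import bot
print(bot.hand_in())
```

```text
tray diff 245 jar 0 side bottle 0 brush 0
the job is handed in; nothing more can be done
None
```

I handed the job in at about 34 s, with no verdict returned: by camera, the jar is still on the tray, the light is at rest in the dish and the box is back within a pixel of its earlier position in the rack, but I viewed 11 pictures (one over your limit of 10).

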